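# Prop the sample chest open, put the cup away and let the lid down

## Task

Put the sample cup that stands on the bench away in the small grey chest: lift the chest's lid until its stay catches in the upper notch, let the lid rest there by itself, and stand the cup upright on the chest floor in front of the cup and vial already stored. Then press the stay's release paddle and keep it down until the lid has sunk fully shut. Do not knock over what is stored, and leave the other things on the bench where they are.

Things in the scene. Friction and masses are not known exactly. Their poses are not given: they have to be found in the camera images.
- chest: Grey open-topped chest fixed to the bench, 210 (x) x 190 (y) x 83 mm high, walls and floor 8 mm thick, at varying place and yaw. Origin: centre of its underside. Its -x side is the front (faces the robot), z up. The lid's hinge line runs along the chest's y at x = +100, z = 85 mm.
- chest_in (a point): Centre of the chest's inner floor, 8 mm above the bench; axes as the chest.
- lid (a joint): White lid's hinge angle, rad: 0 shut, grows opening, stop 1.45. 0.5 kg, damped: unheld it sinks shut in 1.5 s. Its right-hand pin rides up the toothed stay: rising, it passes the lower notch at 0.72 and the upper at 1.25 (lift to about 1.35 to be sure); let down, it is caught by the notch below. Rests at about 1.25 in the upper notch; about 0.72 in the lower, too low for the work.
- lid_tab (a point): Centre of the black pull at the middle of the lid's front edge: barrel 16 mm in diameter, 28 mm long along the chest's y, on an 18 mm wide neck. Lid shut, it is at x = -140, z = 90 mm in the chest's frame (240 mm from the hinge line); it goes round the hinge with the lid. Pinch its flat ends from above, fingers along the chest's y: it turns between them as the lid rises.
- stay (a joint): Angle of the steel stay, a toothed bar 10 mm wide, 230 mm long on the chest's right (-y) outer side, pivot at x = -50, y = -107, z = 35 mm in the chest's frame, sprung back against the lid's pin. Rad: about 0 with the lid shut or in the upper notch, grows as the paddle is pressed, stop 0.34. Above 0.25 the pin is free; let go too early, the lower notch catches the sinking lid.
- paddle_top (a point): Centre of the top of the release paddle, a black disc 34 mm in diameter, 6 mm thick, on the stay's arm right of the chest's front corner (x = -150, y = -132, z = 75 mm in the chest's frame at stay 0). Pressed straight down about 35 mm it reaches its stop; this takes 1 to 2 N. The place is clear of the sinking lid.
- cup_mid (a point): Centre (half-way up, 29 mm above its base) of the sample cup to put away: white tapered cup with a snap lid, 52 mm across the wall and 55 at the lid, 58 mm high, 30 g, standing upright alone on the bench to the right of the chest; z up.
- stored_cup_mid (a point): Centre (29 mm above its base) of the like cup already stored in the back half of the chest, 55 mm in diameter, 58 mm high.
- stored_vial_mid (a point): Centre (24 mm above its base) of the small vial stored in the back half of the chest, 22 mm in diameter, 48 mm high.
- brown_bottle: Brown dropper bottle, 35 mm in diameter, 85 mm high, bystander on the bench; origin under its centre.
- tape: Roll of tape lying flat, 52 mm in diameter, 19 mm high, bystander; origin under its centre.
- carton: Small carton, 55 x 90 x 45 mm high, bystander; origin under its centre.
Not all that is in view belongs to the job. Leave any pink or yellow look-alike of the part that bears cup_mid alone.

How it is judged:
By the outcome, as a careful person would: the job done as asked, in the order asked, and still so for the second after the job is handed in, with the robot touching nothing.
It also fails if it takes over 72 s, if anything falls off the work surface, if the arm or the gripper's body presses on something with over 40 N, if the wrist force passes 120 N, or if a joint passes its speed limit or range.

## Robot

A 6-joint arm with a two-finger parallel gripper is mounted at the origin on a cart in front of the work surface, level with it; the furniture and walls round the work are solid. World frame = base frame: x ahead of the robot, y to its left, z up, the work surface at z = 0. Lengths are in m, angles in rad, forces in N, time in s.
With the tool pointing down it reaches from about 0.3 to 0.875 m from the base axis. Payload 4.2 kg.
Tool frame: the origin (TCP) lies midway between the tips of the shut fingers; the grasp point (between the pads) lies 19 mm behind it; x points along the fingers, z is the direction in which the jaws open and shut, and the axes are right-handed (so a half turn about x gives the same grasp; the last joint's range is limited). The gripper opens to 85 mm and grips with 20 to 120 N. Pads are 22 mm wide; open, the fingers measure 114 mm over their backs; the gripper's body (76 mm by 85 mm) begins 54 mm behind the grasp point. The pads swing forward as they close: fully open they stand 13 mm farther back than shut.
Start: joints at [1.243, 0.32, 1.565, -0, 1.257, -0.02], TCP at [0.174, 0.548, 0.231] pointing down, gripper open.
Joint ranges: [-3.11, 3.11], [-0.84, 2.01], [0.21, 2.61], [-1.34, 4.49], [0.05, 2.63], [-2.56, 2.56]. Speed limits (rad/s): [2.57, 2.57, 3.14, 3.14, 3.14, 3.14].

## Interface

Orientations are given as a unit quaternion [w, x, y, z].
In Python, from bench import status, eyes, bot gives the robot as it stands. The module is installed in compiled form; this text tells all that it offers.
- The arm moves only by the tool carry_out, never from a script. Its argument "steps" is a list that holds one entry, the list of rows, each a list of 7 numbers: the shift along the tool's x, y, z in m, then the turn, a rotation vector about the tool's x, y, z in rad, then the closure in counts, from 0 (fully open) to 255 (shut). In form: [[[tx, ty, tz, wx, wy, wz, gripper], ...]]. A call has 1 to 5 rows; each row is the pose to reach, as a shift and turn from the pose measured when the call began, along the tool's axes at that moment; what a row does not reach only later rows make up. A row lasts 1/12 s, in which the tool goes at most 41.7 mm and 7.16 degrees, less where a joint would pass 70% of its speed; a pose out of reach is approached as far as the arm can. A call with a gripper value outside its range is refused whole. The fingers move at their own pace and stop on an object; "newtons" is the grip in N (left out, the last holds). Time passes only in rows, so rows that repeat a pose let the fingers close. It gives the time, the measured TCP pose, the force and the opening at its end, in the units of the state.
- status.get_state(): the state, without advancing time (a new reading comes with each control period).
- eyes.camera(name): name is "scene" or "side" or "wrist"; returns a dict with "pixels" (384x512x3 uint8, red, green, blue), "fovy" (degrees; the focal length in pixels is half the picture's height over the tangent of half this angle, whatever the lens; pixels are square), "cx", "cy" (the principal point, pixels), "position" and "rotation" of the camera in the world. Camera axes: x right, y down, z forward; pixel columns grow to the right and rows downward; lengths in m; the calibration is good to about 2 mm. A picture is of the moment at which its call begins. There is no depth.
- bot.finish_job(): hands the job in, once; it reports no verdict.
The state is a dict: "time_s": time; "q": joint angles; "joint_vel": joint speeds; "tau": joint torques, N m; "tcp_pos": TCP position; "tool_rot": TCP orientation; "ft_force": force on the tool from outside, world axes, zero at the start; "moment": the same for the moment, N m; "finger_gap": finger opening in m.
Only numpy, scipy, OpenCV 4.12 (cv2) and the standard library are available. Lean on these libraries where they do the work, as an engineer would, in place of code of your own. Each camera call takes 0.05 s, during which the arm holds its last target.

## Working session

There is one attempt and no reset: what is moved stays moved. The work goes in short steps, Python scripts to look and compute and a tool call to move; the robot and the scene stay as the last step left them, time stands still between calls to the robot, and variables do not carry over. Pictures are saved under pics/ and viewed, and the job is handed in when it is done.

Besides the shell and the picture viewer there is one more tool, called as a command line: name --argument value ..., lists and objects as JSON in quotes. carry_out: Moves the arm, as the interface text tells. Its arguments: {"type":"object","properties":{"steps":{"type":"array"},"newtons":{"type":"number"}},"required":["steps"]}

```bash
mkdir -p pics; ls; python3 - <<'E'
from bench import status, eyes, bot
import cv2
s=status.get_state()
for k,v in s.items(): print(k,v)
for n in ("scene","side","wrist"):
    c=eyes.camera(n); cv2.imwrite(f"pics/{n}0.png",c["pixels"][:,:,::-1])
    print(n,c["fovy"],c["cx"],c["cy"],c["position"],c["rotation"])
E
```

```text
pics
time_s 0.0
q [ 1.24300957e+00  3.20283511e-01  1.56568981e+00 -4.97938717e-06
  1.25738407e+00 -2.00207424e-02]
joint_vel [ 9.93289545e-04  6.96930762e-05 -5.83902330e-04  3.90438707e-04
  1.14259034e-03 -3.01906838e-05]
tau [ 8.66528189e-04 -4.15524852e+01 -2.34158403e+01  1.46036969e-04
  8.27692595e-03  7.03718129e-06]
tcp_pos [0.1740427  0.5475246  0.23048289]
tool_rot [ 0.57021943 -0.41781332  0.57123924  0.41709419]
ft_force [-0.5372307   0.07685282 -0.24890697]
moment [0.04126018 0.00034616 0.05484249]
finger_gap 0.085531934042209
scene 50.811450021396624 259.127007686323 195.33673089198186 [-0.14652587 -0.66427643  0.88616346] [-0.35939539  0.82866945 -0.39072105  0.17742312]
side 57.954760470683034 254.22290938304306 195.06582995673884 [0.50910262 0.60011882 0.69598243] [ 0.01811974 -0.02052752  0.90495152 -0.42463283]
wrist 65.93776147978106 253.11576037669127 194.5730497448339 [0.09747498 0.57206718 0.37453482] [0.12876289 0.79677342 0.58298002 0.09330879]
```

View pics/scene0.png

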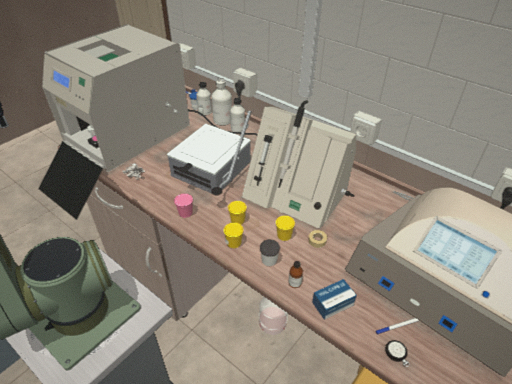

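View pics/side0.png

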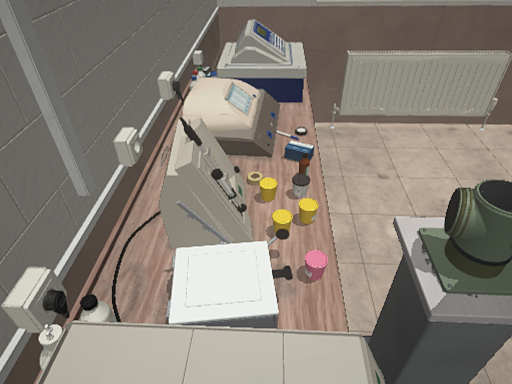

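View pics/wrist0.png

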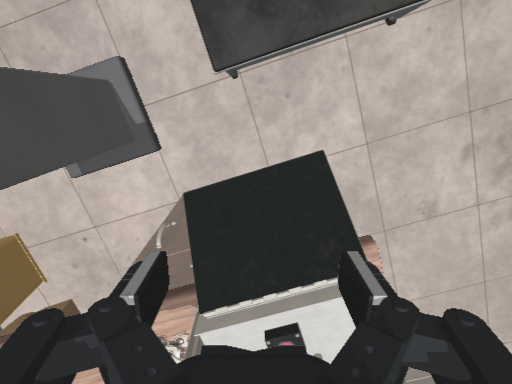

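```bash
cat > h.py <<'E'
import numpy as np, cv2
from scipy.spatial.transform import Rotation as R
def rot(q): return R.from_quat([q[1],q[2],q[3],q[0]])
def f(c): return 192/np.tan(np.radians(c["fovy"])/2)
def project(c,P):
    p=rot(c["rotation"]).inv().apply(np.atleast_2d(P)-c["position"]); F=f(c)
    return np.c_[c["cx"]+F*p[:,0]/p[:,2], c["cy"]+F*p[:,1]/p[:,2]]
def ray(c,u,v):
    F=f(c); d=rot(c["rotation"]).apply([(u-c["cx"])/F,(v-c["cy"])/F,1]); return np.array(c["position"]),d/np.linalg.norm(d)
def onplane(c,u,v,z):
    o,d=ray(c,u,v); return o+d*(z-o[2])/d[2]
def tri(c1,p1,c2,p2):
    o1,d1=ray(c1,*p1);o2,d2=ray(c2,*p2)
    t=np.linalg.lstsq(np.c_[d1,-d2],o2-o1,rcond=None)[0]
    a=o1+t[0]*d1;b=o2+t[1]*d2
    return (a+b)/2,np.linalg.norm(a-b)
def save(c,n,crop=None,k=1):
    im=c["pixels"][:,:,::-1]
    if crop: x0,y0,x1,y1=crop; im=im[y0:y1,x0:x1]
    cv2.imwrite("pics/"+n+".png",cv2.resize(im,None,fx=k,fy=k,interpolation=cv2.INTER_CUBIC))
E
python3 - <<'E'
from h import *
for n,cr in (("scene",(150,100,350,320)),("side",(160,110,340,330))):
    im=cv2.imread(f"pics/{n}0.png"); x0,y0,x1,y1=cr
    k=2.7
    cv2.imwrite(f"pics/{n}0c.png",cv2.resize(im[y0:y1,x0:x1],None,fx=k,fy=k,interpolation=cv2.INTER_CUBIC))
E
```

```text
(no output)
```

View pics/scene0c.png

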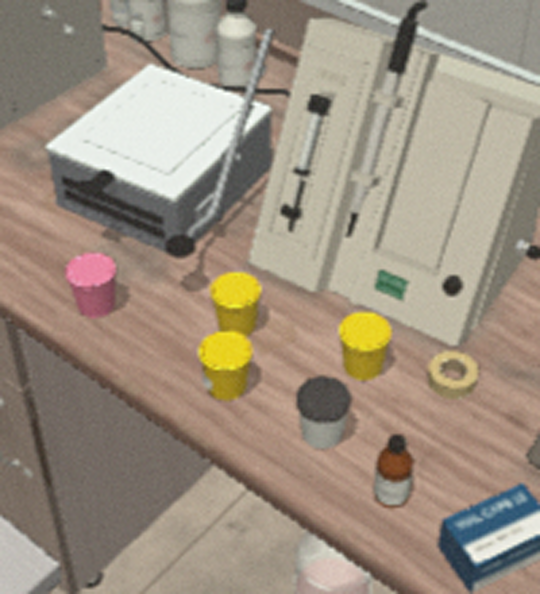

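View pics/side0c.png

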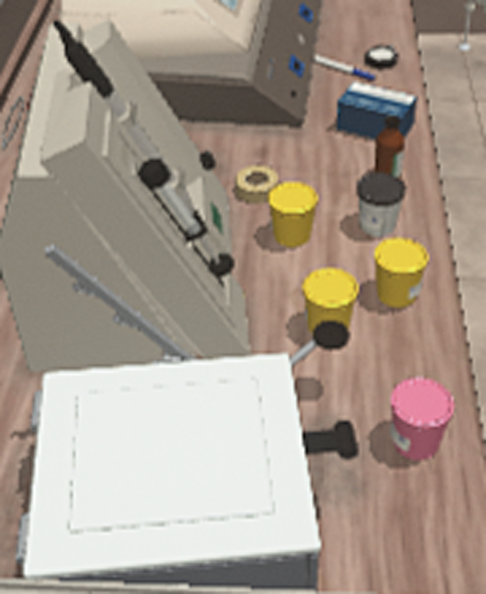

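```bash
python3 - <<'E'
from h import *
from bench import eyes
import pickle
cs=eyes.camera("scene"); cd=eyes.camera("side"); pickle.dump((cs,cd),open("cams.pkl","wb"))
def pr(n,x): print(n,np.round(x,4))
def S(x,y): return (150+x/2.7,100+y/2.7)
def D(x,y): return (160+x/2.7,110+y/2.7)
pts={"paddle":(S(180,244),D(330,334)),"tab":(S(105,178),D(346,440)),
"lidcornL":(S(48,147),D(320,548)),"lidFR":(S(184,212),D(292,355)),"lidBR":(S(271,108),D(46,374)),"lidBL":(S(152,66),D(28,573)),
"cuplid":(S(324,396),D(382,187)),"pink":(S(92,268),D(420,400)),"y1":(S(236,290),D(331,288)),"y2":(S(226,350),D(401,256)),"y3":(S(365,330),D(294,197)),
"bottle":(S(398,440),D(392,122)),"tape":(S(453,374),D(257,182))}
zs={"paddle":.075,"tab":.09,"lidcornL":.09,"lidFR":.09,"lidBR":.09,"lidBL":.09,"bottle":.085,"tape":.019}
for k,(a,b) in pts.items():
    P,e=tri(cs,a,cd,b); z=zs.get(k,.058)
    print(k,np.round(P,3),"gap",round(e,4),"scene@z",np.round(onplane(cs,*a,z),3)[:2],"side@z",np.round(onplane(cd,*b,z),3)[:2])
E
```

```text
paddle [ 0.48  -0.003  0.071] gap 0.0015 scene@z [ 0.476 -0.007] side@z [0.481 0.   ]
tab [0.479 0.126 0.092] gap 0.0204 scene@z [0.492 0.127] side@z [0.47  0.131]
lidcornL [0.491 0.225 0.087] gap 0.0005 scene@z [0.489 0.222] side@z [0.491 0.227]
lidFR [0.516 0.027 0.075] gap 0.003 scene@z [0.506 0.014] side@z [0.515 0.041]
lidBR [0.725 0.071 0.089] gap 0.0008 scene@z [0.724 0.07 ] side@z [0.725 0.071]
lidBL [0.698 0.254 0.088] gap 0.0007 scene@z [0.696 0.252] side@z [0.697 0.256]
cuplid [ 0.42  -0.253  0.054] gap 0.0018 scene@z [ 0.418 -0.256] side@z [ 0.42  -0.247]
pink [0.401 0.057 0.054] gap 0.0012 scene@z [0.398 0.054] side@z [0.403 0.061]
y1 [ 0.479 -0.086  0.051] gap 0.0005 scene@z [ 0.474 -0.091] side@z [ 0.479 -0.079]
y2 [ 0.406 -0.137  0.052] gap 0.0005 scene@z [ 0.402 -0.141] side@z [ 0.406 -0.13 ]
y3 [ 0.519 -0.231  0.054] gap 0.0008 scene@z [ 0.516 -0.233] side@z [ 0.518 -0.225]
bottle [ 0.405 -0.35   0.078] gap 0.0026 scene@z [ 0.402 -0.353] side@z [ 0.405 -0.339]
tape [ 0.564 -0.318  0.008] gap 0.0009 scene@z [ 0.555 -0.322] side@z [ 0.564 -0.304]
```

```bash
python3 - <<'E'
from h import *
import pickle
from bench import status
cs,cd=pickle.load(open("cams.pkl","rb"))
s=status.get_state(); print(np.round(rot(s["tool_rot"]).as_matrix(),3), np.round(rot(s["tool_rot"]).inv().apply(np.array([0.09747498,0.57206718,0.37453482])-s["tcp_pos"]),3))
for n,c,roi in (("side",cd,(160,225,285,330)),("scene",cs,(160,115,255,190))):
    im=c["pixels"].astype(int); m=((im.min(2)>195)).astype(np.uint8)
    mm=np.zeros_like(m); x0,y0,x1,y1=roi; mm[y0:y1,x0:x1]=m[y0:y1,x0:x1]
    ct=max(cv2.findContours(mm,cv2.RETR_EXTERNAL,cv2.CHAIN_APPROX_NONE)[0],key=cv2.contourArea)
    hull=cv2.convexHull(ct)
    P=np.array([onplane(c,u,v,.09)[:2] for u,v in hull[:,0]],np.float32)
    r=cv2.minAreaRect(P); print(n,cv2.contourArea(ct),r); print(np.round(cv2.boxPoints(r),4).tolist())
E
```

```text
[[-0.    -0.953  0.303]
 [-0.001  0.303  0.953]
 [-1.     0.    -0.001]] [-0.144  0.08  -0.   ]
side 7254.5 ((0.609767496585846, 0.14747022092342377), (0.21150068938732147, 0.19164402782917023), 8.492546081542969)
[[0.4909999966621399, 0.22660000622272491], [0.5192999839782715, 0.03709999844431877], [0.7285000085830688, 0.06830000132322311], [0.7002000212669373, 0.2578999996185303]]
scene 1974.5 ((0.6069716215133667, 0.15087628364562988), (0.21263399720191956, 0.18974468111991882), 8.338031768798828)
[[0.4880000054836273, 0.22930000722408295], [0.515500009059906, 0.041600000113248825], [0.7258999943733215, 0.07240000367164612], [0.6984000205993652, 0.26019999384880066]]
```

```bash
cat >> h.py <<'E'
CH=np.array([.6085,.149,0.]); PSI=.147
def cf(p): # chest->world
    c,s=np.cos(PSI),np.sin(PSI); return CH+np.array([c*p[0]-s*p[1],s*p[0]+c*p[1],p[2]])
def tochest(P):
    c,s=np.cos(PSI),np.sin(PSI); d=np.array(P)-CH; return np.array([c*d[0]+s*d[1],-s*d[0]+c*d[1],d[2]])
def down(yaw=None): # jaws along yaw+90deg, camera toward robot
    yaw=PSI if yaw is None else yaw
    c,s=np.cos(yaw),np.sin(yaw)
    return R.from_matrix(np.array([[0,-c,-s],[0,-s,c],[-1,0,0]]))
def plan(pos,Rt):
    from bench import status
    s=status.get_state(); R0=rot(s["tool_rot"])
    d=R0.inv().apply(np.array(pos)-s["tcp_pos"]); w=(R0.inv()*Rt).as_rotvec()
    print("plan to",np.round(pos,3),"shift",np.round(d,4),"turn",np.round(w,4),"t",round(s["time_s"],2),"gap",round(s["finger_gap"],4),"F",np.round(s["ft_force"],1))
E
python3 - <<'E'
from h import *
print(cf([-.14,0,.09]),cf([-.15,-.132,.075]))
plan([.3,.25,.23],down()); plan([*cf([-.14,0,0])[:2],.18],down())
E
```

```text
[0.47000991 0.12849404 0.09      ] [ 0.47945195 -0.00354705  0.075     ]
plan to [0.3  0.25 0.23] shift [ 0.0011 -0.2102 -0.2457] turn [-4.548e-01 -8.000e-04 -2.000e-04] t 0.25 gap 0.0849 F [ 0.2 -0.7 -0.7]
plan to [0.47  0.128 0.18 ] shift [ 0.0512 -0.409  -0.3099] turn [-4.548e-01 -8.000e-04 -2.000e-04] t 0.25 gap 0.0849 F [ 0.2 -0.7 -0.7]
```

carry_out --steps '[[[0.001,-0.21,-0.246,-0.455,0,0,80],[0.001,-0.21,-0.246,-0.455,0,0,80],[0.001,-0.21,-0.246,-0.455,0,0,80],[0.001,-0.21,-0.246,-0.455,0,0,80],[0.001,-0.21,-0.246,-0.455,0,0,80]]]' --newtons 40

```text
time_s: 0.67
tcp_pos: [0.2548, 0.3552, 0.2304]
tool_rot: [-0.461, 0.537, -0.461, -0.536]
ft_force: [1.0, -0.5, -0.2]
finger_gap: 0.0589
```

```bash
python3 - <<'E'
from h import *
plan([*cf([-.14,0,0])[:2],.18],down())
E
```

```text
plan to [0.47  0.128 0.18 ] shift [ 0.0506 -0.1786 -0.2565] turn [ 0.0042 -0.0009 -0.0002] t 0.67 gap 0.0589 F [ 1.  -0.5 -0.2]
```

carry_out --steps '[[[0.02,-0.179,-0.256,0.004,0,0,80],[0.02,-0.179,-0.256,0.004,0,0,80],[0.02,-0.179,-0.256,0.004,0,0,80],[0.03,-0.179,-0.256,0.004,0,0,80],[0.04,-0.179,-0.256,0.004,0,0,80]]]'

```text
time_s: 1.08
tcp_pos: [0.3983, 0.2049, 0.2109]
tool_rot: [-0.462, 0.536, -0.461, -0.535]
ft_force: [1.4, 0.9, -1.0]
finger_gap: 0.0587
```

```bash
python3 - <<'E'
from h import *
plan([*cf([-.14,0,0])[:2],.18],down())
E
```

```text
plan to [0.47  0.128 0.18 ] shift [ 0.031  -0.0596 -0.0861] turn [ 0.     -0.0002  0.0019] t 1.08 gap 0.0587 F [ 1.4  0.9 -1. ]
```

carry_out --steps '[[[0.031,-0.06,-0.086,0,0,0,80],[0.031,-0.06,-0.086,0,0,0,80],[0.031,-0.06,-0.086,0,0,0,80],[0.031,-0.06,-0.086,0,0,0,80],[0.031,-0.06,-0.086,0,0,0,80]]]'

```text
time_s: 1.5
tcp_pos: [0.4706, 0.1277, 0.1793]
tool_rot: [-0.463, 0.535, -0.463, -0.535]
ft_force: [0.0, 0.2, 0.1]
finger_gap: 0.0585
```

```bash
python3 - <<'E'
from h import *
from bench import eyes
c=eyes.camera("wrist"); save(c,"w1",None,1.5)
print(project(c,[cf([-.14,0,.09]),cf([-.15,-.132,.075])]))
plan([*cf([-.14,0,0])[:2],.071],down())
E
```

```text
[[254.30837785 197.82808248]
 [102.6884949  181.78223585]]
plan to [0.47  0.128 0.071] shift [ 1.088e-01  2.000e-04 -1.000e-04] turn [-0.0012  0.0003  0.0008] t 1.55 gap 0.0585 F [ 0.2 -0.2  0. ]
```

View pics/w1.png

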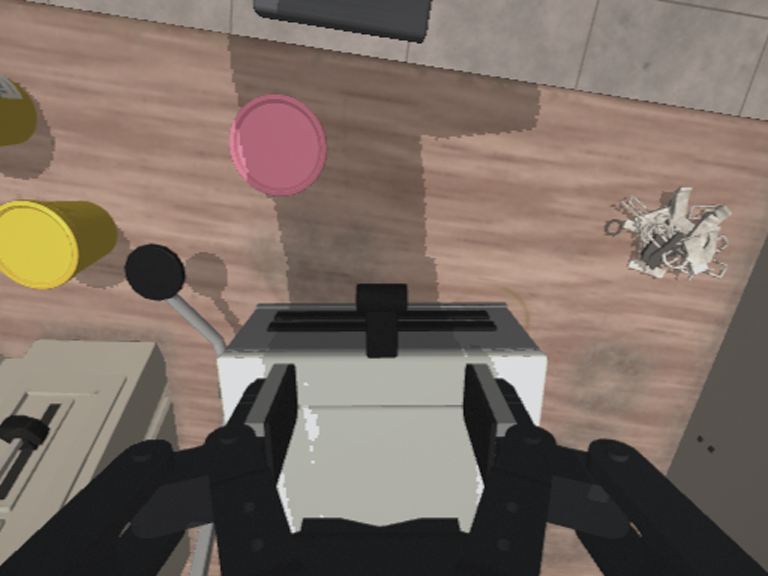

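carry_out --steps '[[[0.04,0,0,0,0,0,80],[0.08,0,0,0,0,0,80],[0.111,0,0,0,0,0,80],[0.111,0,0,0,0,0,110],[0.111,0,0,0,0,0,255]]]' --newtons 35

```text
time_s: 1.97
tcp_pos: [0.4689, 0.1295, 0.0686]
tool_rot: [0.461, -0.535, 0.462, 0.536]
ft_force: [1.2, -0.5, -0.3]
finger_gap: 0.0375
```

carry_out --steps '[[[0,0,0,0,0,0,255],[0,0,0,0,0,0,255],[0,0,0,0,0,0,255],[0,0,0,0,0,0,255]]]'

```text
time_s: 2.3
tcp_pos: [0.4701, 0.1286, 0.071]
tool_rot: [-0.461, 0.537, -0.461, -0.535]
ft_force: [0.3, -7.5, -2.7]
finger_gap: 0.0272
```

```bash
cat >> h.py <<'E'
def tab(th): a=th+np.arctan2(.005,.24); return np.array([.1-.24*np.cos(a),0,.085+.24*np.sin(a)])
E
python3 - <<'E'
from h import *
from bench import eyes,status
c=eyes.camera("wrist"); save(c,"w2",None,1.2)
s=status.get_state(); print(s["tcp_pos"],tochest(s["tcp_pos"]),s["finger_gap"],s["ft_force"])
d0=tab(0)
for th in (.15,.3,.45,.6,.75,.9,1.05,1.2,1.25,1.35): 
    d=tab(th)-d0; print(th,"up",round(d[2],3),"chest +x",round(d[0],3))
E
```

```text
[0.47011488 0.12855386 0.07100615] [-1.39887402e-01  4.38048901e-05  7.10061549e-02] 0.027414845738605968 [ 1.48841994 -7.92998764 -2.90449569]
0.15 up 0.036 chest +x 0.003
0.3 up 0.071 chest +x 0.012
0.45 up 0.104 chest +x 0.026
0.6 up 0.135 chest +x 0.045
0.75 up 0.162 chest +x 0.068
0.9 up 0.186 chest +x 0.095
1.05 up 0.206 chest +x 0.125
1.2 up 0.22 chest +x 0.158
1.25 up 0.224 chest +x 0.169
1.35 up 0.23 chest +x 0.192
```

View pics/w2.png

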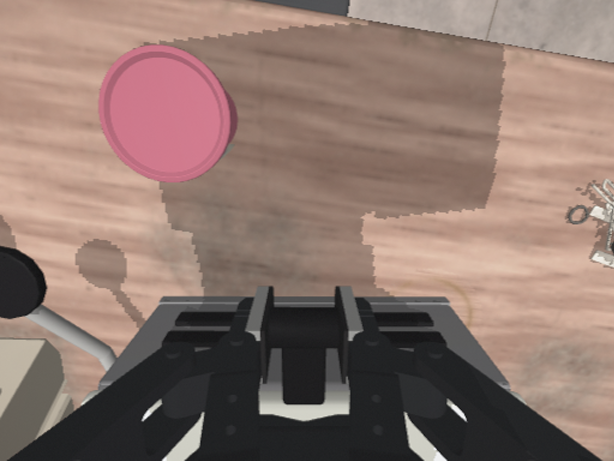

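carry_out --steps '[[[-0.018,-0.001,0,0,0,0,255],[-0.036,-0.003,0,0,0,0,255],[-0.054,-0.007,0,0,0,0,255],[-0.071,-0.012,0,0,0,0,255],[-0.088,-0.018,0,0,0,0,255]]]'

```text
time_s: 2.77
tcp_pos: [0.4894, 0.1313, 0.1624]
tool_rot: [-0.462, 0.539, -0.459, -0.533]
ft_force: [6.8, -2.7, -7.6]
finger_gap: 0.027
```

```bash
cat > arc.py <<'E'
from h import *
from bench import status
import sys
s=status.get_state(); p=tochest(s["tcp_pos"]); g=p+[0,0,.019]
print(np.round(p,4),"th",np.arctan2(g[2]-.085,.1-g[0])-.021,"r",np.hypot(g[2]-.085,.1-g[0]),s["finger_gap"],np.round(s["ft_force"],1))
for th in map(float,sys.argv[1:]):
    d=tab(th)-[0,0,.019]-p; print(th,"shift",np.round([-d[2],-d[0],d[1]],4))
E
python3 arc.py .5 .6 .7 .8 .9
```

```text
[-0.1204 -0.      0.1624] th 0.3913398520104933 r 0.24052358636656246 0.027046323981863206 [ 6.8 -2.7 -7.6]
0.5 shift [-0.023  -0.0122  0.    ]
0.6 shift [-0.0432 -0.0251  0.    ]
0.7 shift [-0.062  -0.0401  0.    ]
0.8 shift [-0.0792 -0.0568  0.    ]
0.9 shift [-0.0947 -0.0751  0.    ]
```

carry_out --steps '[[[-0.023,-0.012,0,0,0,0,255],[-0.043,-0.025,0,0,0,0,255],[-0.062,-0.04,0,0,0,0,255],[-0.079,-0.057,0,0,0,0,255],[-0.095,-0.075,0,0,0,0,255]]]'

```text
time_s: 3.18
tcp_pos: [0.5631, 0.1423, 0.2607]
tool_rot: [-0.462, 0.541, -0.459, -0.532]
ft_force: [5.8, -2.9, -14.1]
finger_gap: 0.0271
```

```bash
python3 arc.py .95 1.05 1.15 1.25 1.33 1.35
```

```text
[-0.0459  0.      0.2607] th 0.9069833935581468 r 0.24330729142663512 0.027071175639805142 [  5.8  -2.9 -14.1]
0.95 shift [-0.0033 -0.0103 -0.    ]
1.05 shift [-0.0159 -0.0308 -0.    ]
1.15 shift [-0.0263 -0.0524 -0.    ]
1.25 shift [-0.0345 -0.0749 -0.    ]
1.33 shift [-0.0395 -0.0935 -0.    ]
1.35 shift [-0.0405 -0.0982 -0.    ]
```

carry_out --steps '[[[-0.003,-0.01,0,0,0,0,255],[-0.016,-0.031,0,0,0,0,255],[-0.026,-0.052,0,0,0,0,255],[-0.034,-0.075,0,0,0,0,255],[-0.04,-0.095,0,0,0,0,255]]]'

```text
time_s: 3.6
tcp_pos: [0.6563, 0.1562, 0.3046]
tool_rot: [-0.462, 0.541, -0.459, -0.532]
ft_force: [0.3, -2.1, -7.5]
finger_gap: 0.0271
```

carry_out --steps '[[[0,-0.003,0,0,0,0,255],[0,-0.003,0,0,0,0,255]]]'

```text
time_s: 3.77
tcp_pos: [0.6594, 0.1567, 0.3053]
tool_rot: [-0.462, 0.542, -0.459, -0.531]
ft_force: [0.5, -2.0, -7.0]
finger_gap: 0.027
```

```bash
python3 arc.py 1.35 1.3 1.25 1.2; python3 - <<'E'
from h import *
from bench import eyes
save(eyes.camera("side"),"s3",(150,100,406,340),2.5);save(eyes.camera("scene"),"c3",(120,60,370,300),2.5)
E
```

```text
[5.150e-02 1.000e-04 3.053e-01] th 1.3496828881641463 r 0.2442016518415149 0.027019357196597923 [ 0.5 -2.  -7. ]
1.35 shift [ 0.0041 -0.0009 -0.0001]
1.3 shift [ 0.0068  0.0108 -0.0001]
1.25 shift [ 0.01    0.0224 -0.0001]
1.2 shift [ 0.0139  0.0337 -0.0001]
```

View pics/s3.png

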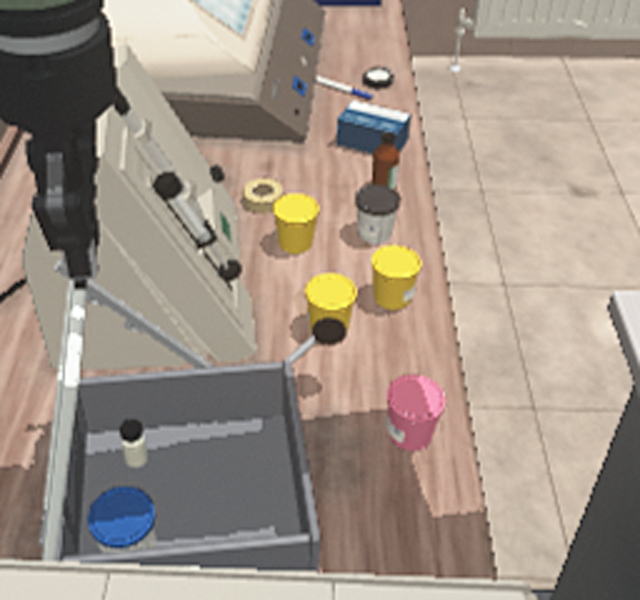

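View pics/c3.png

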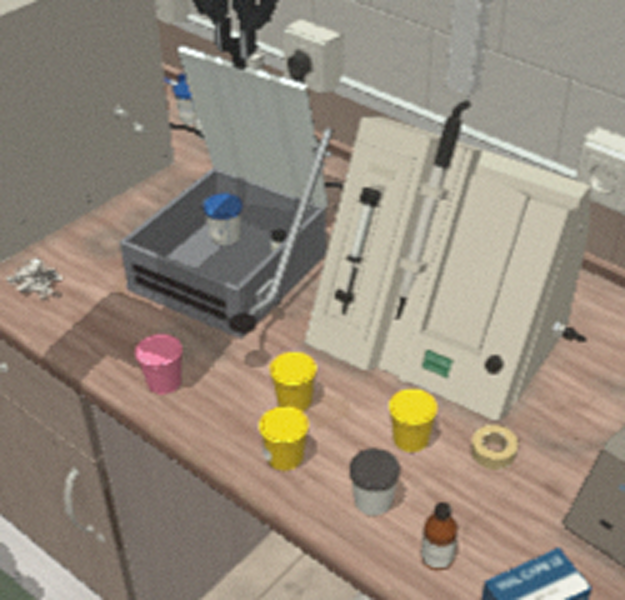

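carry_out --steps '[[[0.001,0.006,0,0,0,0,255],[0.003,0.012,0,0,0,0,255],[0.005,0.018,0,0,0,0,255],[0.006,0.023,0,0,0,0,255],[0.007,0.026,0,0,0,0,255]]]'

```text
time_s: 4.28
tcp_pos: [0.6366, 0.1533, 0.2995]
tool_rot: [-0.466, 0.545, -0.455, -0.528]
ft_force: [19.6, 1.8, -6.2]
finger_gap: 0.0273
```

```bash
python3 arc.py 1.25
```

```text
[2.840e-02 2.000e-04 2.995e-01] th 1.252307334833826 r 0.24426735858811413 0.027290843885776024 [19.6  1.8 -6.2]
1.25 shift [ 0.0043 -0.0007 -0.0002]
```

carry_out --steps '[[[0,-0.002,0,0,0,0,200],[0,-0.002,0,0,0,0,110],[0,-0.002,0,0,0,0,110],[0,-0.002,0,0,0,0,110],[-0.02,-0.002,0,0,0,0,110]]]'

```text
time_s: 4.7
tcp_pos: [0.6357, 0.1536, 0.317]
tool_rot: [-0.464, 0.543, -0.457, -0.53]
ft_force: [0.6, 0.3, -0.9]
finger_gap: 0.0482
```

```bash
python3 arc.py; python3 - <<'E'
from h import *
from bench import eyes
save(eyes.camera("scene"),"c4",(120,40,320,240),2.5)
E
```

```text
[0.0275 0.0006 0.317 ] th 1.2687560210673794 r 0.26123553596378524 0.04823547437134212 [ 0.6  0.3 -0.9]
```

View pics/c4.png

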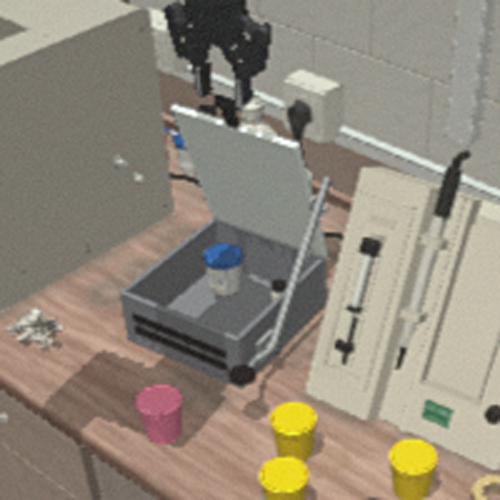

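carry_out --steps '[[[-0.04,0,0,0,0,0,60],[-0.06,0.01,0,0,0,0,40],[-0.06,0.05,0,0,0,0,30],[-0.06,0.09,0,0,0,0,20],[-0.06,0.13,0,0,0,0,10]]]'

```text
time_s: 5.17
tcp_pos: [0.5058, 0.1345, 0.3804]
tool_rot: [-0.467, 0.546, -0.453, -0.528]
ft_force: [0.5, -0.1, -0.2]
finger_gap: 0.0817
```

```bash
python3 - <<'E'
from h import *
plan([.42,-.09,.25],down());plan([.419,-.24,.2],down())
E
```

```text
plan to [ 0.42 -0.09  0.25] shift [ 0.1279  0.1231 -0.208 ] turn [ 0.0057 -0.0064  0.0318] t 5.17 gap 0.0817 F [ 0.5 -0.1 -0.2]
plan to [ 0.419 -0.24   0.2  ] shift [ 0.1781  0.1485 -0.3558] turn [ 0.0057 -0.0064  0.0318] t 5.17 gap 0.0817 F [ 0.5 -0.1 -0.2]
```

carry_out --steps '[[[0.128,0.123,-0.208,0.006,-0.006,0.032,10],[0.128,0.123,-0.208,0.006,-0.006,0.032,10],[0.128,0.123,-0.208,0.006,-0.006,0.032,10],[0.128,0.123,-0.208,0.006,-0.006,0.032,10],[0.128,0.123,-0.208,0.006,-0.006,0.032,10]]]'

```text
time_s: 5.58
tcp_pos: [0.4397, -0.0373, 0.281]
tool_rot: [-0.462, 0.536, -0.461, -0.535]
ft_force: [0.6, -0.1, -0.2]
finger_gap: 0.082
```

```bash
python3 - <<'E'
from h import *
plan([.419,-.25,.19],down())
E
```

```text
plan to [ 0.419 -0.25   0.19 ] shift [ 0.0911  0.052  -0.2073] turn [ 0.0008 -0.0008  0.0023] t 5.58 gap 0.082 F [ 0.6 -0.1 -0.2]
```

carry_out --steps '[[[0.091,0.052,-0.207,0.001,-0.001,0.002,10],[0.091,0.052,-0.207,0.001,-0.001,0.002,10],[0.091,0.052,-0.207,0.001,-0.001,0.002,10],[0.091,0.052,-0.207,0.001,-0.001,0.002,10],[0.091,0.052,-0.207,0.001,-0.001,0.002,10]]]'

```text
time_s: 6.0
tcp_pos: [0.4207, -0.2287, 0.2]
tool_rot: [-0.463, 0.536, -0.462, -0.534]
ft_force: [1.1, 0.7, -0.6]
finger_gap: 0.0819
```

carry_out --steps '[[[0.02,0.011,-0.042,0,0,0,10],[0.02,0.011,-0.042,0,0,0,10]]]'

```text
time_s: 6.17
tcp_pos: [0.4143, -0.2758, 0.1782]
tool_rot: [-0.463, 0.535, -0.463, -0.534]
ft_force: [-1.0, 0.6, -0.7]
finger_gap: 0.0823
```

```bash
python3 - <<'E'
from h import *
from bench import eyes
c=eyes.camera("wrist"); save(c,"w5",None,1.5)
print(project(c,[[.419,-.251,.058]])*1.5)
plan([.419,-.251,.021],down())
E
```

```text
[[418.16692167 293.67294533]]
plan to [ 0.419 -0.251  0.021] shift [ 0.1576 -0.0075  0.0228] turn [-0.0047 -0.0002  0.0008] t 6.22 gap 0.0818 F [ 0.8  0.2 -0.9]
```

View pics/w5.png

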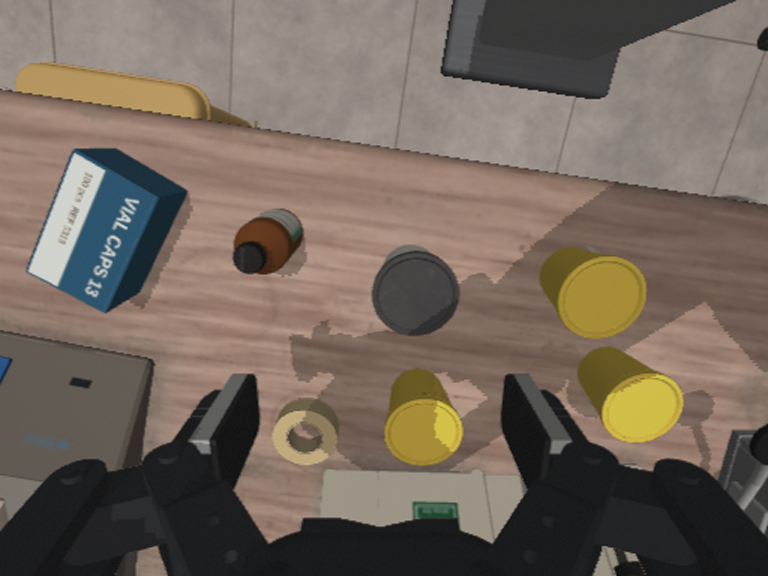

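```bash
python3 - <<'E'
from h import *
plan([.4175,-.253,.1],down());plan([.4175,-.253,.017],down())
E
```

```text
plan to [ 0.418 -0.253  0.1  ] shift [ 0.0786 -0.0058  0.021 ] turn [-0.0047 -0.0002  0.0008] t 6.22 gap 0.0818 F [ 0.8  0.2 -0.9]
plan to [ 0.418 -0.253  0.017] shift [ 0.1616 -0.0058  0.0211] turn [-0.0047 -0.0002  0.0008] t 6.22 gap 0.0818 F [ 0.8  0.2 -0.9]
```

carry_out --steps '[[[0.03,-0.006,0.021,-0.005,0,0,5],[0.06,-0.006,0.021,-0.005,0,0,5],[0.079,-0.006,0.021,-0.005,0,0,5],[0.079,-0.006,0.021,-0.005,0,0,5],[0.079,-0.006,0.021,-0.005,0,0,5]]]' --newtons 25

```text
time_s: 6.63
tcp_pos: [0.4179, -0.2519, 0.1002]
tool_rot: [-0.462, 0.536, -0.461, -0.536]
ft_force: [0.6, 0.6, 0.1]
finger_gap: 0.0834
```

```bash
python3 - <<'E'
from h import *
from bench import eyes
c=eyes.camera("wrist"); save(c,"w6",None,1.5)
print(project(c,[[.4175,-.253,.058]])*1.5)
plan([.4175,-.253,.017],down())
E
```

```text
[[377.79655747 330.06654096]]
plan to [ 0.418 -0.253  0.017] shift [0.0841 0.0015 0.    ] turn [ 0.0011 -0.0015  0.0027] t 6.68 gap 0.0838 F [ 0.  -0.6 -0.4]
```

View pics/w6.png

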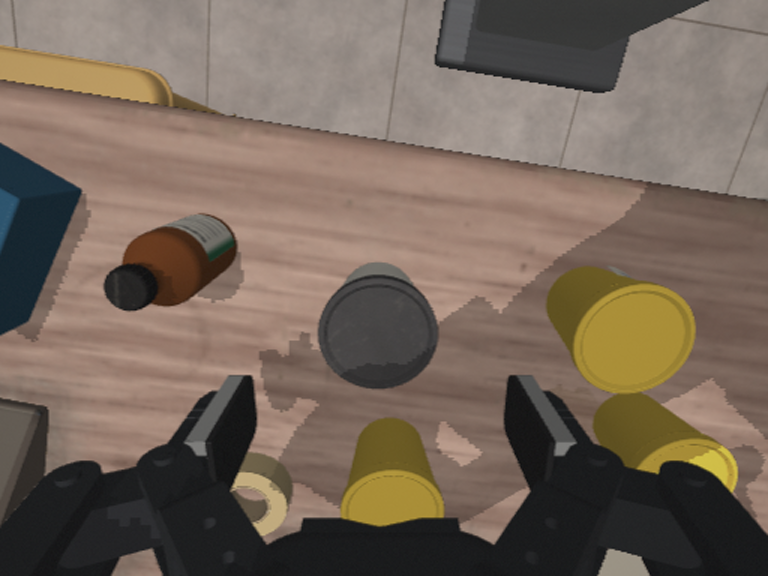

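carry_out --steps '[[[0.03,0.001,0,0,0,0,5],[0.06,0.001,0,0,0,0,5],[0.084,0.001,0,0,0,0,5],[0.084,0.001,0,0,0,0,5],[0.084,0.001,0,0,0,0,255]]]' --newtons 25

```text
time_s: 7.1
tcp_pos: [0.4188, -0.2531, 0.0182]
tool_rot: [-0.462, 0.537, -0.461, -0.534]
ft_force: [0.1, -0.3, 0.6]
finger_gap: 0.0737
```

carry_out --steps '[[[0,0,0,0,0,0,255],[0,0,0,0,0,0,255],[0,0,0,0,0,0,255],[0,0,0,0,0,0,255],[0,0,0,0,0,0,255]]]'

```text
time_s: 7.52
tcp_pos: [0.4206, -0.2542, 0.0207]
tool_rot: [-0.462, 0.539, -0.461, -0.532]
ft_force: [-0.1, 0.2, 5.5]
finger_gap: 0.0523
```

```bash
python3 - <<'E'
from h import *
from bench import eyes
c=eyes.camera("wrist"); save(c,"w7",None,1.2)
plan([.42,-.1,.25],down())
E
```

```text
plan to [ 0.42 -0.1   0.25] shift [-0.23   -0.024   0.1513] turn [ 0.0012 -0.0056  0.0079] t 7.57 gap 0.0521 F [-0.6  1.3  5. ]
```

View pics/w7.png

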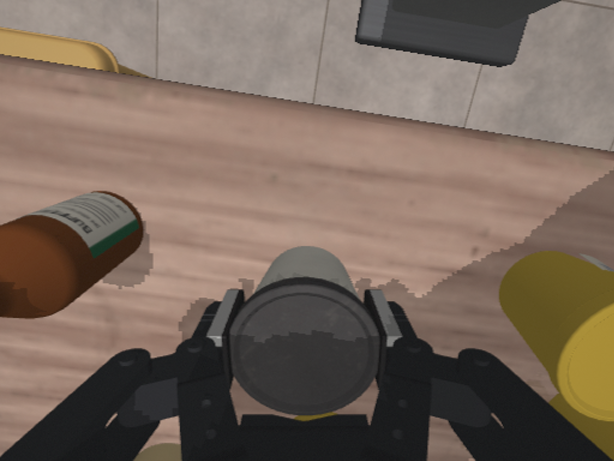

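carry_out --steps '[[[-0.03,0,0,0,0,0,255],[-0.07,0,0,0,0,0,255],[-0.11,0,0,0,0,0,255],[-0.15,0,0,0,0,0,255],[-0.19,0,0.01,0,0,0,255]]]'

```text
time_s: 7.98
tcp_pos: [0.4179, -0.2444, 0.2146]
tool_rot: [-0.463, 0.54, -0.461, -0.53]
ft_force: [1.3, -0.6, -0.5]
finger_gap: 0.052
```

```bash
python3 - <<'E'
from h import *
from bench import eyes
import pickle
cs,cd=pickle.load(open("cams.pkl","rb"))
print("cup",np.round(tochest(onplane(cd,198.8,306,.066)),3),"vial",np.round(tochest(onplane(cd,202.4,272.4,.056)),3))
save(eyes.camera("wrist"),"w8",None,1)
plan(cf([-.2,-.06,.24]),down())
E
```

```text
cup [0.053 0.048 0.066] vial [ 0.049 -0.046  0.056]
plan to [0.419 0.06  0.24 ] shift [-0.0214 -0.0439  0.3014] turn [ 0.0007 -0.0164  0.0224] t 8.03 gap 0.0523 F [1.5 0.7 4.6]
```

View pics/w8.png

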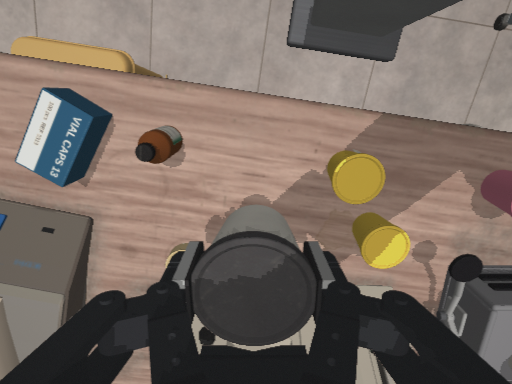

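carry_out --steps '[[[-0.021,-0.044,0.301,0.001,-0.016,0.022,255],[-0.021,-0.044,0.301,0.001,-0.016,0.022,255],[-0.021,-0.044,0.301,0.001,-0.016,0.022,255],[-0.021,-0.044,0.301,0.001,-0.016,0.022,255],[-0.021,-0.044,0.301,0.001,-0.016,0.022,255]]]'

```text
time_s: 8.45
tcp_pos: [0.4186, -0.0344, 0.2321]
tool_rot: [-0.463, 0.536, -0.462, -0.534]
ft_force: [0.6, -0.4, -0.5]
finger_gap: 0.0522
```

```bash
python3 - <<'E'
from h import *
plan(cf([-.054,0,.22]),down())
E
```

```text
plan to [0.555 0.141 0.22 ] shift [ 0.0125 -0.1604  0.1538] turn [-0.0012 -0.0011  0.0038] t 8.45 gap 0.0522 F [ 0.6 -0.4 -0.5]
```

carry_out --steps '[[[0.005,-0.02,0.04,0,0,0.004,255],[0.005,-0.05,0.08,0,0,0.004,255],[0.01,-0.08,0.12,0,0,0.004,255],[0.01,-0.115,0.15,0,0,0.004,255],[0.012,-0.15,0.154,0,0,0.004,255]]]'

```text
time_s: 8.87
tcp_pos: [0.5304, 0.1352, 0.2231]
tool_rot: [-0.462, 0.536, -0.461, -0.535]
ft_force: [0.6, 0.1, 0.3]
finger_gap: 0.0523
```

carry_out --steps '[[[0,-0.01,0.001,0,0,0,255],[0,-0.01,0.001,0,0,0,255],[0,-0.01,0.001,0,0,0,255]]]'

```text
time_s: 9.12
tcp_pos: [0.5397, 0.1374, 0.2236]
tool_rot: [-0.462, 0.536, -0.461, -0.535]
ft_force: [0.9, -0.5, 0.0]
finger_gap: 0.0523
```

```bash
python3 - <<'E'
from h import *
from bench import eyes
save(eyes.camera("wrist"),"w9",None,1.2)
save(eyes.camera("side"),"s9",(120,60,376,340),2)
plan(cf([-.054,0,.032]),down())
E
```

```text
plan to [0.555 0.141 0.032] shift [ 0.1917 -0.0163  0.0021] turn [ 0.001  -0.0001  0.0016] t 9.22 gap 0.0521 F [ 0.1 -0.4 -0.4]
```

View pics/w9.png

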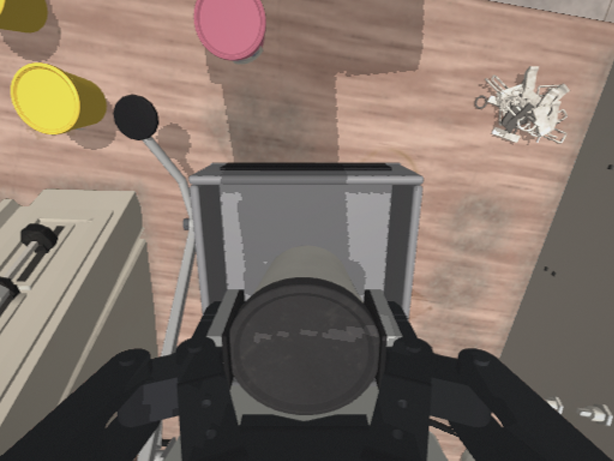

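View pics/s9.png

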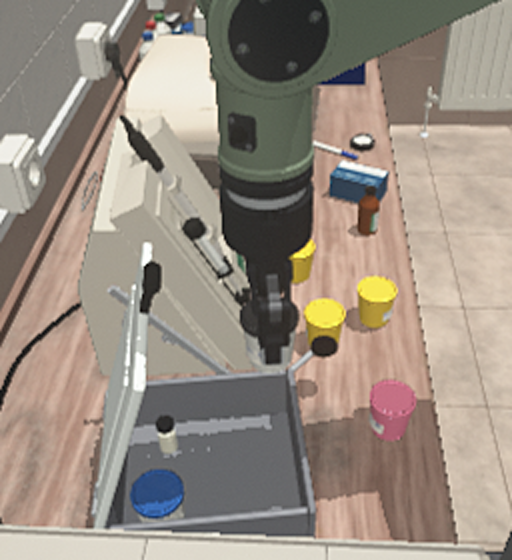

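carry_out --steps '[[[0.03,-0.016,0.002,0,0,0.002,255],[0.07,-0.016,0.002,0,0,0.002,255],[0.11,-0.016,0.002,0,0,0.002,255],[0.145,-0.016,0.002,0,0,0.002,255],[0.165,-0.016,0.002,0,0,0.002,255]]]'

```text
time_s: 9.63
tcp_pos: [0.5514, 0.139, 0.0558]
tool_rot: [0.46, -0.534, 0.464, 0.536]
ft_force: [-0.0, -0.2, 0.0]
finger_gap: 0.052
```

```bash
python3 - <<'E'
from h import *
plan(cf([-.054,0,.0295]),down())
E
```

```text
plan to [0.555 0.141 0.03 ] shift [ 0.0263 -0.0042  0.0015] turn [-0.0008 -0.0007 -0.0062] t 9.63 gap 0.052 F [-0.  -0.2  0. ]
```

carry_out --steps '[[[0.006,-0.002,0.001,0,0,-0.006,255],[0.012,-0.003,0.001,0,0,-0.006,255],[0.018,-0.003,0.001,0,0,-0.006,255],[0.022,-0.003,0.001,0,0,-0.006,255],[0.025,-0.003,0.001,0,0,-0.006,255]]]'

```text
time_s: 10.05
tcp_pos: [0.5548, 0.1404, 0.0319]
tool_rot: [-0.463, 0.536, -0.462, -0.534]
ft_force: [-0.9, 1.2, 0.6]
finger_gap: 0.0519
```

carry_out --steps '[[[0,0,0,0,0,0,255],[0,0,0,0,0,0,255]]]'

```text
time_s: 10.22
tcp_pos: [0.5555, 0.1406, 0.0327]
tool_rot: [-0.463, 0.536, -0.461, -0.534]
ft_force: [0.1, 0.5, -0.5]
finger_gap: 0.0519
```

carry_out --steps '[[[0.002,0,0,0,0,0,255],[0.003,0,0,0,0,0,255],[0.003,0,0,0,0,0,255]]]'

```text
time_s: 10.47
tcp_pos: [0.5555, 0.1406, 0.0298]
tool_rot: [-0.463, 0.536, -0.461, -0.534]
ft_force: [-0.4, 1.1, 0.3]
finger_gap: 0.052
```

carry_out --steps '[[[0.001,0,0,0,0,0,255],[0.0015,0,0,0,0,0,255],[0.002,0,0,0,0,0,255]]]'

```text
time_s: 10.72
tcp_pos: [0.5563, 0.1409, 0.0288]
tool_rot: [-0.464, 0.537, -0.46, -0.534]
ft_force: [-1.2, -0.6, 9.0]
finger_gap: 0.0519
```

```bash
python3 - <<'E'
from h import *
from bench import eyes
save(eyes.camera("wrist"),"w10",None,1.2)
save(eyes.camera("scene"),"c10",(140,80,300,220),3.5)
plan(cf([-.054,0,.0295]),down())
E
```

```text
plan to [0.555 0.141 0.03 ] shift [-0.0007  0.0011  0.0004] turn [-0.0008 -0.0002  0.0063] t 10.82 gap 0.0519 F [-0.4  0.3  5.9]
```

View pics/w10.png

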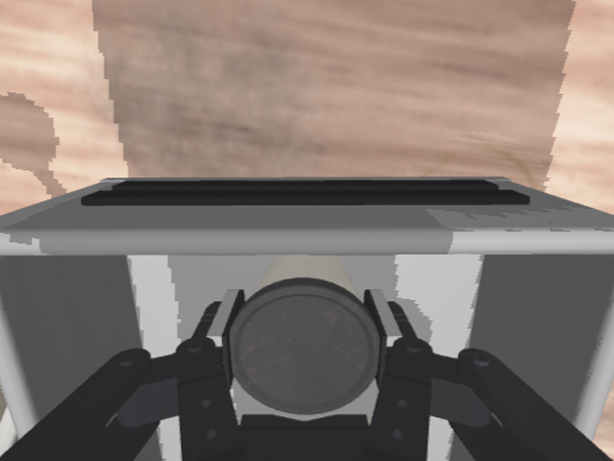

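View pics/c10.png

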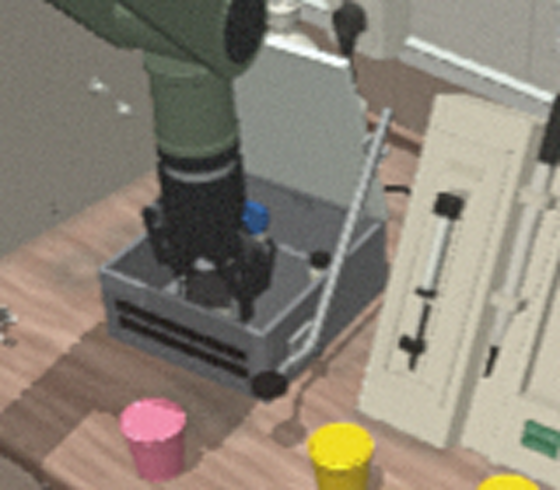

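carry_out --steps '[[[-0.0005,0,0,0,0,0,90],[-0.0005,0,0,0,0,0,60],[-0.0005,0,0,0,0,0,30],[-0.0005,0,0,0,0,0,30],[-0.0005,0,0,0,0,0,30]]]'

```text
time_s: 11.23
tcp_pos: [0.5561, 0.1408, 0.0291]
tool_rot: [-0.464, 0.537, -0.461, -0.534]
ft_force: [0.6, -0.2, 0.2]
finger_gap: 0.0754
```

carry_out --steps '[[[-0.01,0,0,0,0,0,30],[-0.03,0,0,0,0,0,30],[-0.06,0,0,0,0,0,30],[-0.09,0,0,0,0,0,30],[-0.12,0.01,0,0,0,0,30]]]'

```text
time_s: 11.65
tcp_pos: [0.5468, 0.1394, 0.151]
tool_rot: [-0.464, 0.537, -0.46, -0.533]
ft_force: [0.9, 0.3, 0.6]
finger_gap: 0.0753
```

```bash
python3 - <<'E'
from h import *
from bench import eyes
c=eyes.camera("wrist");save(c,"w11",None,1.2)
print(project(c,[cf([-.057,0,.066])])*1.2)
plan(cf([-.2,-.05,.22]),down())
E
```

```text
[[304.58030903 246.60828007]]
plan to [0.418 0.07  0.22 ] shift [-0.065   0.137  -0.0499] turn [-0.0009  0.0007  0.0156] t 11.7 gap 0.0754 F [-0.9 -0.2  3.9]
```

View pics/w11.png

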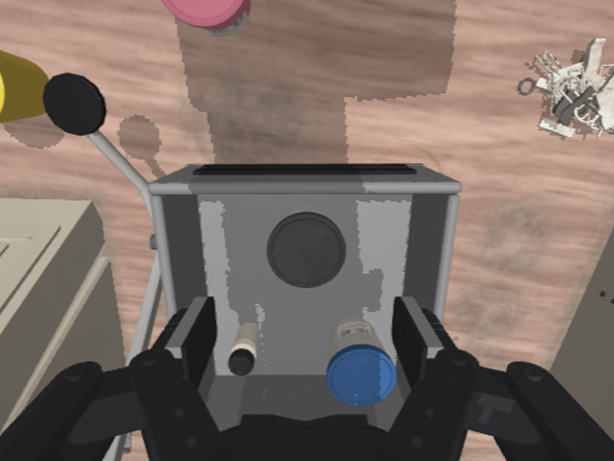

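carry_out --steps '[[[-0.03,0.01,0,0,0,0.016,100],[-0.05,0.05,0,0,0,0.016,150],[-0.05,0.09,0,0,0,0.016,200],[-0.05,0.12,-0.03,0,0,0.016,255],[-0.04,0.12,-0.07,0,0,0.016,255]]]'

```text
time_s: 12.12
tcp_pos: [0.4332, 0.0545, 0.1974]
tool_rot: [0.461, -0.536, 0.46, 0.537]
ft_force: [0.8, 0.3, -0.1]
finger_gap: 0.0146
```

```bash
python3 - <<'E'
from h import *
plan(cf([-.153,-.132,.13]),down())
E
```

```text
plan to [ 0.476 -0.004  0.13 ] shift [ 0.0673 -0.0339 -0.0645] turn [0.0045 0.0017 0.0004] t 12.12 gap 0.0146 F [ 0.8  0.3 -0.1]
```

carry_out --steps '[[[0.01,-0.01,-0.03,0.004,0.002,0,255],[0.02,-0.03,-0.06,0.004,0.002,0,255],[0.04,-0.034,-0.064,0.004,0.002,0,255],[0.06,-0.034,-0.064,0.004,0.002,0,255],[0.067,-0.034,-0.064,0.004,0.002,0,255]]]'

```text
time_s: 12.53
tcp_pos: [0.4751, -0.0042, 0.1284]
tool_rot: [0.461, -0.534, 0.463, 0.536]
ft_force: [-0.7, 0.5, -0.4]
finger_gap: 0.0001
```

carry_out --steps '[[[0,0,0,0,0,0,255]]]'

```text
time_s: 12.62
tcp_pos: [0.4739, -0.0042, 0.1273]
tool_rot: [0.461, -0.533, 0.464, 0.537]
ft_force: [-0.1, -0.5, -0.3]
finger_gap: -0.0001
```

```bash
python3 - <<'E'
from h import *
from bench import eyes
c=eyes.camera("wrist");save(c,"w12",None,1.2)
print(project(c,[cf([-.15,-.132,.075])])*1.2)
save(eyes.camera("side"),"s12",(150,60,406,340),2)
plan(cf([-.153,-.132,.075]),down())
E
```

```text
[[303.53256896 267.47051717]]
plan to [ 0.476 -0.004  0.075] shift [ 0.0537 -0.0017 -0.0003] turn [-0.0006  0.0005 -0.0039] t 12.72 gap 0.0 F [-0.5  0.8 -0.6]
```

View pics/w12.png

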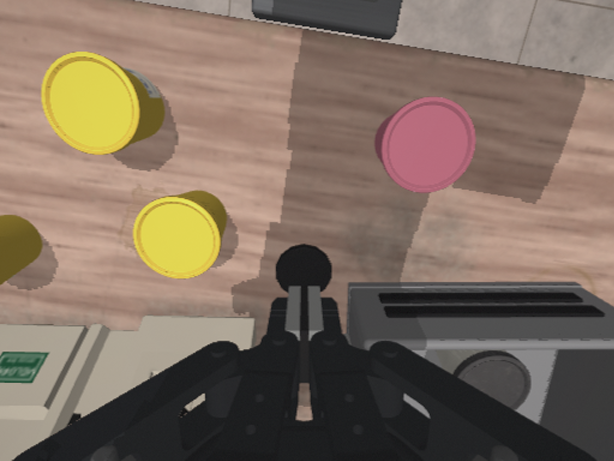

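View pics/s12.png

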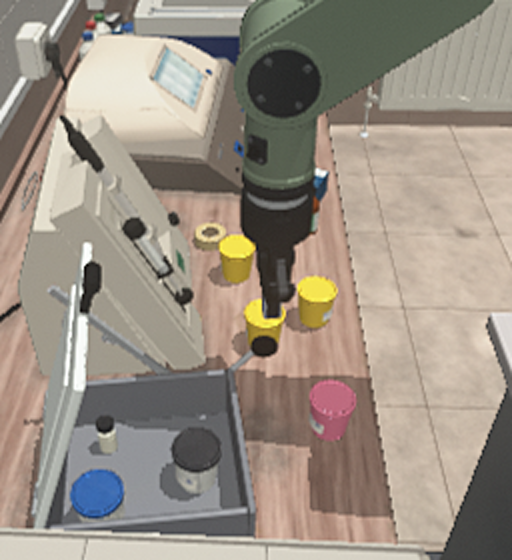

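carry_out --steps '[[[0.03,-0.002,0,0,0,-0.004,255],[0.055,-0.002,0,0,0,-0.004,255],[0.07,-0.001,0,0,0,-0.004,255],[0.086,0,0,0,0,-0.004,255],[0.086,0.001,0,0,0,-0.004,255]]]'

```text
time_s: 13.13
tcp_pos: [0.4735, -0.0037, 0.0424]
tool_rot: [0.462, -0.535, 0.462, 0.536]
ft_force: [-1.5, 0.1, 3.9]
finger_gap: 0.0001
```

carry_out --steps '[[[0,0,0,0,0,0,255],[0,0,0,0,0,0,255]]]'

```text
time_s: 13.3
tcp_pos: [0.4736, -0.0035, 0.0436]
tool_rot: [0.462, -0.536, 0.462, 0.536]
ft_force: [-3.1, -1.4, 2.5]
finger_gap: 0.0002
```

```bash
python3 - <<'E'
from h import *
from bench import eyes
save(eyes.camera("side"),"s13",(150,60,406,340),2)
plan(cf([-.153,-.132,.041]),down())
E
```

```text
plan to [ 0.476 -0.004  0.041] shift [ 0.0026 -0.0028 -0.0009] turn [0.0009 0.0003 0.0002] t 13.35 gap 0.0 F [-2.9 -0.3  2. ]
```

View pics/s13.png

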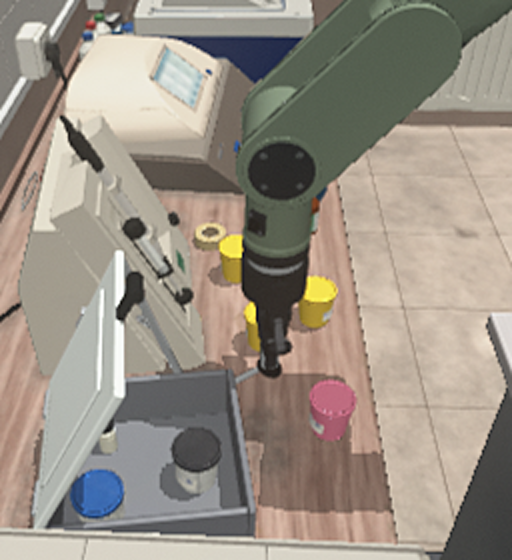

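carry_out --steps '[[[0.002,0,0,0,0,0,255],[0.002,0,0,0,0,0,255],[0.002,0,0,0,0,0,255],[0.002,0,0,0,0,0,255],[0.002,0,0,0,0,0,255]]]'

```text
time_s: 13.77
tcp_pos: [0.4736, -0.0036, 0.0422]
tool_rot: [-0.462, 0.536, -0.462, -0.536]
ft_force: [-3.8, -0.8, 6.1]
finger_gap: -0.0
```

carry_out --steps '[[[0.001,0,0,0,0,0,255],[0.001,0,0,0,0,0,255],[0.001,0,0,0,0,0,255],[0.001,0,0,0,0,0,255],[0.001,0,0,0,0,0,255]]]'

```text
time_s: 14.18
tcp_pos: [0.4735, -0.0036, 0.0419]
tool_rot: [-0.462, 0.536, -0.461, -0.535]
ft_force: [-3.2, -1.0, 5.9]
finger_gap: 0.0
```

carry_out --steps '[[[0.001,0,0,0,0,0,255],[0.001,0,0,0,0,0,255],[0.001,0,0,0,0,0,255],[0.001,0,0,0,0,0,255],[0.001,0,0,0,0,0,255]]]'

```text
time_s: 14.6
tcp_pos: [0.4735, -0.0036, 0.0418]
tool_rot: [-0.462, 0.536, -0.461, -0.535]
ft_force: [-4.2, -0.2, 9.2]
finger_gap: 0.0001
```

carry_out --steps '[[[0.001,0,0,0,0,0,255],[0.001,0,0,0,0,0,255],[0.001,0,0,0,0,0,255],[0.001,0,0,0,0,0,255],[0.001,0,0,0,0,0,255]]]'

```text
time_s: 15.02
tcp_pos: [0.4735, -0.0036, 0.0417]
tool_rot: [-0.462, 0.536, -0.461, -0.535]
ft_force: [-3.8, -0.9, 8.5]
finger_gap: -0.0002
```

carry_out --steps '[[[0.001,0,0,0,0,0,255],[0.001,0,0,0,0,0,255],[0.001,0,0,0,0,0,255],[0.001,0,0,0,0,0,255],[0.001,0,0,0,0,0,255]]]'

```text
time_s: 15.43
tcp_pos: [0.4735, -0.0036, 0.0417]
tool_rot: [-0.462, 0.536, -0.461, -0.535]
ft_force: [-4.8, -1.2, 8.2]
finger_gap: -0.0001
```

```bash
python3 - <<'E'
from h import *
from bench import eyes
save(eyes.camera("side"),"s14",(150,60,406,340),2)
save(eyes.camera("scene"),"c14",(120,60,320,260),2.5)
plan(cf([-.153,-.132,.041]),down())
E
```

```text
plan to [ 0.476 -0.004  0.041] shift [ 0.0007 -0.0029 -0.0008] turn [ 0.001  -0.0001  0.0019] t 15.53 gap -0.0003 F [-4.2 -1.1  9.1]
```

View pics/s14.png

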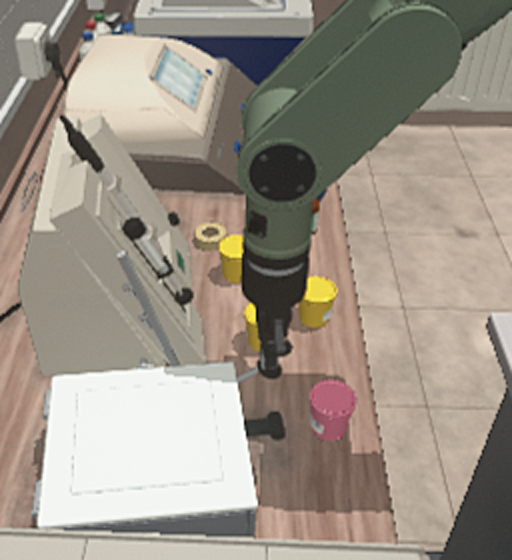

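View pics/c14.png

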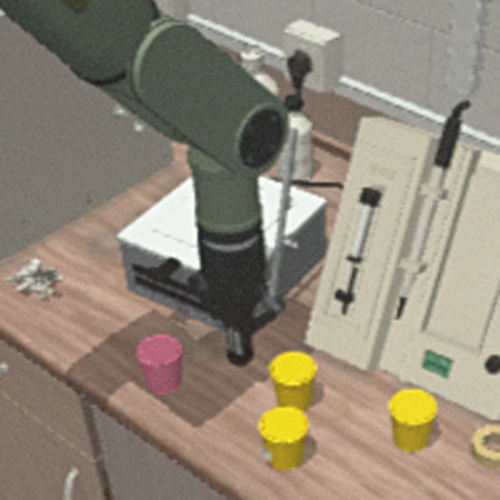

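carry_out --steps '[[[0,0,0,0,0,0,255],[0,0,0,0,0,0,255],[0,0,0,0,0,0,255],[0,0,0,0,0,0,255],[0,0,0,0,0,0,255]]]'

```text
time_s: 15.95
tcp_pos: [0.4736, -0.0036, 0.0421]
tool_rot: [-0.462, 0.536, -0.461, -0.535]
ft_force: [-3.3, -0.9, 6.7]
finger_gap: -0.0002
```

carry_out --steps '[[[0,0,0,0,0,0,255],[0,0,0,0,0,0,255],[0,0,0,0,0,0,255],[0,0,0,0,0,0,255],[0,0,0,0,0,0,255]]]'

```text
time_s: 16.37
tcp_pos: [0.4736, -0.0036, 0.0422]
tool_rot: [-0.462, 0.536, -0.461, -0.535]
ft_force: [-3.3, -0.9, 5.6]
finger_gap: 0.0004
```

carry_out --steps '[[[-0.008,0,0,0,0,0,255],[-0.018,0,0,0,0,0,255],[-0.03,0,0,0,0,0,255],[-0.045,0,0,0,0,0,255],[-0.08,0,0,0,0,0,255]]]'

```text
time_s: 16.78
tcp_pos: [0.4719, -0.0033, 0.1206]
tool_rot: [0.461, -0.535, 0.462, 0.537]
ft_force: [0.7, 0.6, -0.5]
finger_gap: -0.0004
```

carry_out --steps '[[[-0.03,0.0,0,0,0,0,255],[-0.06,0.02,0,0,0,0,255],[-0.09,0.05,0,0,0,0,255],[-0.11,0.08,0,0,0,0,255],[-0.11,0.08,0,0,0,0,255]]]'

```text
time_s: 17.2
tcp_pos: [0.3915, -0.0155, 0.2352]
tool_rot: [-0.463, 0.537, -0.461, -0.534]
ft_force: [-1.5, 0.7, -0.3]
finger_gap: -0.0
```

```bash
python3 - <<'E'
from h import *
from bench import eyes,status
c=eyes.camera("side");save(c,"s15",(150,60,406,340),2)
c2=eyes.camera("scene");save(c2,"c15",(120,60,370,300),2.4)
for n,c,roi in (("side",c,(160,225,285,330)),("scene",c2,(160,115,255,190))):
    im=c["pixels"].astype(int); m=((im.min(2)>195)).astype(np.uint8)
    mm=np.zeros_like(m); x0,y0,x1,y1=roi; mm[y0:y1,x0:x1]=m[y0:y1,x0:x1]
    ct=max(cv2.findContours(mm,cv2.RETR_EXTERNAL,cv2.CHAIN_APPROX_NONE)[0],key=cv2.contourArea)
    hull=cv2.convexHull(ct)
    P=np.array([onplane(c,u,v,.09)[:2] for u,v in hull[:,0]],np.float32)
    print(n,cv2.contourArea(ct),cv2.minAreaRect(P))
s=status.get_state(); print(s["time_s"],s["tcp_pos"],s["ft_force"])
E
```

```text
side 7145.5 ((0.6104641556739807, 0.14772972464561462), (0.2129420042037964, 0.19195690751075745), 8.496830940246582)
scene 1094.5 ((0.6318133473396301, 0.12883587181568146), (0.2594008147716522, 0.13487234711647034), 38.710418701171875)
17.3 [ 0.39379889 -0.01518296  0.23222875] [0.97863963 1.03562769 0.24308982]
```

View pics/s15.png

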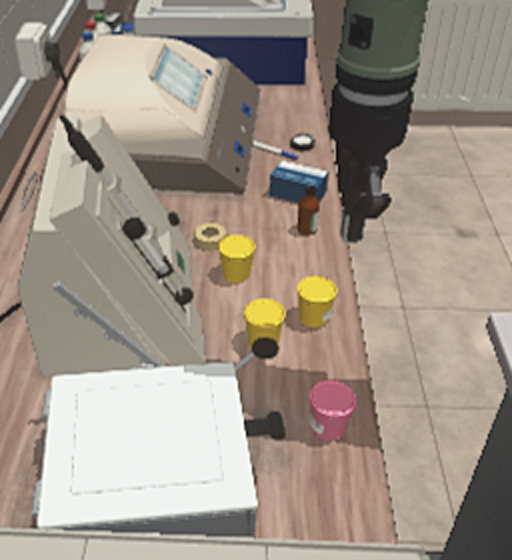

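View pics/c15.png

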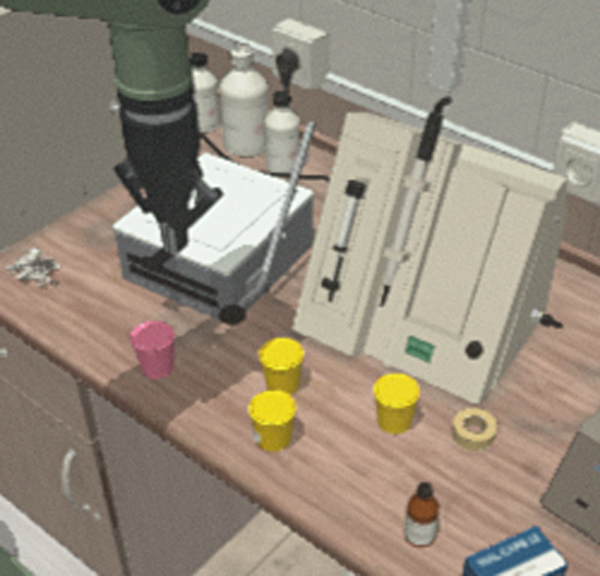

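carry_out --steps '[[[0,0,0,0,0,0,255],[0,0,0,0,0,0,255],[0,0,0,0,0,0,255]]]'

```text
time_s: 17.55
tcp_pos: [0.3943, -0.015, 0.2313]
tool_rot: [0.462, -0.535, 0.461, 0.536]
ft_force: [-0.5, -0.1, 0.3]
finger_gap: -0.0002
```

```bash
python3 -c "
from bench import bot
print(bot.finish_job())"
```

```text
the job is handed in; nothing more can be done
None
```

The sample cup is put away in the chest and the lid is shut; I handed the job in at about 17.6 s of the 72 s allowed.

- **Lid up:** I lifted it by its pull to about 1.35 rad and let it down into the upper notch. After I released it, it rested there by itself at about 1.25.
- **Cup:** I took the white-walled cup with the dark lid, the only one that was neither pink nor yellow. I stood it on the chest floor at about x = -57 mm, y = 0 in the chest's frame, in front of the stored cup and vial. The wrist and side pictures taken afterwards showed all three upright.
- **Lid down:** I pressed the paddle with the closed fingers to about its stop and kept it down for roughly 3 s until the lid had sunk shut, then let go and backed the arm away.

**Last checks:**
- The lid's outline and pull in the side view match the starting picture to about 1–2 mm.
- The stay sprang back, and the bottle, tape, carton and coloured cups stand where they were.
- The wrist force is near zero, with nothing touched.
- The scene-camera outline check of the lid failed, because the gripper hid part of it from that side. The shut lid is therefore confirmed by the side view, with the scene picture agreeing by eye.
- I could not see inside the chest once it was closed.

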